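# Work a push-fit knob off a hotplate for washing

### The job

Take the bar-shaped control knob off the hotplate for washing. It is a tight push fit on its spindle, so grip it and twist it about 25 degrees anticlockwise (seen from above) and then about 25 degrees to the clockwise side of where it started, easing it up a few millimetres with each twist so that it walks up the spindle, then draw it off upward. Set it down in the wooden tray without dropping it, and leave the round knob on.

Things in the scene. Friction and masses are not known exactly. Their poses are not given: they have to be found in the camera images.
- hotplate: Steel hotplate, 280 (x) x 250 (y) x 78 mm high, fixed; origin under its centre on the worktop, z up, x from its control deck (at -x, nearest the robot) to its back. The flat deck, 60 mm above the origin, carries two upright push-on knobs; behind it is a dark round heating plate (160 mm across, top at 78 mm).
- spindle_left (a point): Foot of the left spindle, on the deck 90 mm in front of the hotplate's centre and 60 mm to its left (+y); axes as the hotplate's. Brass, 11 mm thick, 22 mm tall, hidden in its knob; spring leaves 8 to 21 mm above the deck grip the knob's bore: about 13 to 20 N against a straight pull, less while being turned, 0.1 N m against turning. No thread, no latch.
- spindle_right (a point): The same for the right spindle, 60 mm to the hotplate's right (-y).
- bar_knob: Knob to take off, on either spindle: black, 50 g; round skirt 47 mm across, 8 mm high, and on it a flat-sided grip bar 46 mm long (x) and 20 mm wide (y), from 8 to 40 mm above the underside. Origin: centre of the underside, on the deck when seated; z up; x to the bar end with a white line, which starts within 7 degrees of straight to the hotplate's back. Off the spindle once lifted 23 mm.
- bar_pointer (a point): Top edge of the bar's pointer end: 23 mm along x and 40 mm above the bar knob's origin.
- round_knob: The other knob, to be left on: black plastic, a ribbed round drum 40 mm across on a skirt 47 mm across, 40 mm high; origin at the centre of its underside. It sits on the other spindle, 120 mm from the bar knob.
- wood_tray: Open beech tray, 270 (x) x 400 (y) mm, fixed; origin under its centre, z up. Floor 7 mm above the origin, 250 x 376 mm inside; long walls (x = +-130 mm) 32 mm high, end walls (y = +-194 mm) 46 mm high. A spice jar (106 mm tall), a shaker (90 mm) and a teaspoon are in its right (-y) half; its left half (y > 0) is empty.
Things that resemble listed ones, but are neither listed nor needed, are in the scene too. Leave any green or red look-alike of the bar_knob alone.

How it is judged:
On the way, in this order (a step that is already met when the one before it is completed fails the run):
1. the bar knob, still on its spindle, is held turned at least 12 degrees anticlockwise (seen from above) of pointing straight back ((y of bar_pointer in the frame of spindle_left between 0.0048 and 0.03 m or y of bar_pointer in the frame of spindle_right between 0.0048 and 0.03 m) and z of bar_knob in the frame of hotplate below 0.079 m and contact force between the fingers and bar_knob above 0.5 N), for 0.1 s.
2. then, still on its spindle, it is held turned at least 12 degrees clockwise of pointing straight back and has climbed at least 2 mm (and not more than 19 mm) ((y of bar_pointer in the frame of spindle_left between -0.03 and -0.0048 m or y of bar_pointer in the frame of spindle_right between -0.03 and -0.0048 m) and z of bar_knob in the frame of hotplate between 0.062 and 0.079 m and contact force between the fingers and bar_knob above 0.5 N), for 0.1 s.
3. then it is off its spindle (lifted more than 28 mm) (z of bar_knob in the frame of hotplate above 0.088 m), for 0.1 s.
At the end, for the whole second after the job is handed in: The bar knob lies at rest on the floor of the wooden tray, inside its walls, any way up; the round knob is still on its spindle (within 8 mm of where it was) (x of bar_knob in the frame of wood_tray between -0.125 and 0.125 m and y of bar_knob in the frame of wood_tray between -0.188 and 0.188 m and z of bar_knob in the frame of wood_tray between 0 and 0.05 m and linear speed of bar_knob below 0.02 m/s and distance of round_knob from where it was at the start of the episode below 0.008 m); the robot touches nothing.
It fails at once if the round knob pulled up or off (moved more than 12 mm) (distance of round_knob from where it was at the start of the episode above 0.012 m).
It fails at once if the bar knob dropped (moving faster than 0.7 m/s out of the fingers) (linear speed of bar_knob above 0.7 m/s and contact force between the fingers and bar_knob below 0.1 N).
It also fails if it takes over 48 s, if anything falls off the work surface, if the arm or the gripper's body presses on something with over 40 N, if the wrist force passes 120 N, or if a joint passes its speed limit or range.

### The arm

A 7-joint arm with a two-finger parallel gripper is mounted at the origin on a cart in front of the work surface, level with it; the furniture and walls round the work are solid. World frame = base frame: x ahead of the robot, y to its left, z up, the work surface at z = 0. Lengths are in m, angles in rad, forces in N, time in s.
With the tool pointing down it reaches from about 0.425 to 0.8 m from the base axis. Payload 8.3 kg.
Tool frame: the origin (TCP) lies at the very end of the fingers, on their centre line; the grasp point (between the pads) lies 19 mm behind it; z points along the fingers, y is the line along which they close (so a half turn about z gives the same grasp; the last joint's range is limited). The gripper opens to 85 mm and grips with 20 to 120 N. Pads are 22 mm wide; open, the fingers measure 114 mm over their backs; the gripper's body (76 mm by 85 mm) begins 54 mm behind the grasp point. The pads swing forward as they close: fully open they stand 13 mm farther back than shut.
Start: joints at [1.132, 0.383, 0.016, 1.37, -0.006, 1.388, -0.046], TCP at [0.229, -0.581, 0.231] pointing down, gripper open.
Joint ranges: [-2.95, 2.95], [-0.25, 2.06], [-1.52, 1.56], [0.18, 2.33], [-1.44, 4.58], [0.02, 2.06], [-3.01, 3.01]. Speed limits (rad/s): [2.39, 2.39, 3.01, 3.01, 3.14, 3.14, 3.14].

### API

Orientations are given as a unit quaternion [w, x, y, z].
In Python, from workcell import manip gives the robot as it stands. The module is installed in compiled form; this text tells all that it offers.
- The arm moves only by the tool step_arm, never from a script. Its arguments are lists of equal length, an entry for each row: "linear": the shift along the tool's x, y, z scaled (see below), a list of three; "rotation": the turn, a rotation vector about the tool's x, y, z scaled (see below), a list of three. In form: {"linear": [[x, y, z], ...], "rotation": [[rx, ry, rz], ...]}. A call has exactly 8 rows; each row shifts and turns the commanded pose from where the row before left it, along the tool's axes as they then stand; what a row does not reach is not made up. The controller multiplies each number of a shift by 0.04 m and each number of a turn by 5 degrees. A row lasts 1/12 s, in which the tool goes at most 41.7 mm and 7.16 degrees, less where a joint would pass 70% of its speed; a pose out of reach is approached as far as the arm can. A call with a number of a shift or a turn outside -1 to 1 is refused whole. A call with a gripper value outside its range is refused whole. "gripper" is the closure, from 0 (fully open) to 1 (shut), set as the call begins (left out, the last holds). The fingers move at their own pace and stop on an object; "grip_force" is the grip in N (left out, the last holds). Time passes only in rows, so rows that do not move let the fingers close, or fill a call up. It gives the time, the measured TCP pose, the force, the opening and the grip force at its end, in the units of the state.
- manip.get_state(): the state, without advancing time (a new reading comes with each control period).
- manip.read_camera(name): name is "scene" or "top" or "wrist"; returns (picture, depth): 384x512x3 uint8, blue, green, red; 384x512 float32, m along the optical axis (not along the pixel's ray), 0 where there is no reading.
- manip.calibration(name): a dict with "mtx" (3x3 intrinsics, pixels), "T" (4x4, takes a point from camera to world coordinates). Camera axes: x right, y down, z forward; pixel columns grow to the right and rows downward; lengths in m; the calibration is good to about 2 mm. The wrist camera is an equidistant fisheye: a pixel r from the principal point sees the ray r / f radians off the axis. A picture is of the moment at which its call begins: read the wrist's pose just before it. calibration takes no time and is no camera call; for the wrist camera it gives the pose at the moment of the call.
- manip.finish_job(): hands the job in; it is judged then, once.
The state is a dict: "clock": time; "qpos": joint angles; "joint_velocities": joint speeds; "joint_efforts": joint torques, N m; "tcp_pos": TCP position; "orientation": TCP orientation; "contact_force": force on the tool from outside, world axes, zero at the start; "ft_torque": the same for the moment, N m; "width": opening from 0.0 (shut) to 1.0 (fully open); "finger_force": force on a finger pad.
Only numpy, scipy, OpenCV 4.12 (cv2) and the standard library are available. Lean on these libraries where they do the work, as an engineer would, in place of code of your own. Each camera call takes 0.05 s, during which the arm holds its last target. There are 200 camera calls.

## Working session

There is one attempt and no reset: what is moved stays moved. The work goes in short steps, Python scripts to look and compute and a tool call to move; the robot and the scene stay as the last step left them, time stands still between calls to the robot, and variables do not carry over. Pictures are saved under pics/ and viewed, at most 10 in all, crops included, and the job is handed in when it is done.

Besides the shell and the picture viewer there is one more tool, called after "Emit:" as name(argument=value, ...), one argument or row to a line, values as JSON. step_arm: Moves the arm, as the interface text tells. Its arguments: {"type":"object","properties":{"linear":{"type":"array","items":{"type":"array","items":{"type":"number"}}},"rotation":{"type":"array","items":{"type":"array","items":{"type":"number"}}},"gripper":{"type":"number"},"grip_force":{"type":"number"}},"required":["linear","rotation"]}

```bash
mkdir -p pics
cat > h.py <<'E'
import numpy as np, cv2
from workcell import manip
def snap(n,f):
    T=manip.calibration(n); p,d=manip.read_camera(n); cv2.imwrite(f'pics/{f}.png',p); np.savez(f'pics/{f}.npz',p=p,d=d,T=T['T'],K=T['mtx']); return p,d,T
def pt(f,u,v,r=1):
    z=np.load(f'pics/{f}.npz'); d=z['d'][v-r:v+r+1,u-r:u+r+1]; d=np.median(d[d>0]); K=z['K']
    c=np.array([(u-K[0,2])/K[0,0]*d,(v-K[1,2])/K[1,1]*d,d,1]); return (z['T']@c)[:3].round(4)
E
python3 - <<'E'
from h import *
a=snap('scene','s0')[0]; b=snap('top','t0')[0]
cv2.imwrite('pics/t0b.png',cv2.resize(b,(800,600),interpolation=cv2.INTER_CUBIC))
cv2.imwrite('pics/s0b.png',cv2.resize(a,(800,600),interpolation=cv2.INTER_CUBIC))
s=manip.get_state(); print(s)
print(manip.calibration('top'))
E
```

```text
{'clock': 0.1, 'qpos': array([ 1.13211354,  0.38414625,  0.01638795,  1.37102603, -0.00629732,
        1.38819911, -0.04647855]), 'joint_velocities': array([ 0.00164208, -0.00228401,  0.00022756, -0.00388191,  0.0021376 ,
        0.00036501, -0.00175727]), 'joint_efforts': array([ 2.00124159e-03, -6.29126000e+01,  8.47063847e-01, -3.72756350e+01,
        1.67590968e-02,  1.04103953e-02,  9.57360953e-05]), 'tcp_pos': array([ 0.2292406 , -0.58096463,  0.23039427]), 'orientation': array([-8.46361355e-04,  9.82393047e-01,  1.86823859e-01, -1.76815749e-04]), 'contact_force': array([-0.91808808, -1.04570232, -0.44833042]), 'ft_torque': array([-0.01050977, -0.01847136,  0.03267515]), 'finger_force': 0.0, 'width': 1.0013282184024184}
{'mtx': array([[391.34178671,   0.        , 252.22297012],
       [  0.        , 391.34178671, 187.41145528],
       [  0.        ,   0.        ,   1.        ]]), 'T': array([[-0.01390585, -0.98380357,  0.17870973,  0.29763021],
       [-0.99986432,  0.01525966,  0.00620304,  0.15893545],
       [-0.00882962, -0.17859923, -0.98388229,  1.24932388],
       [ 0.        ,  0.        ,  0.        ,  1.        ]])}
```

View pics/t0b.png

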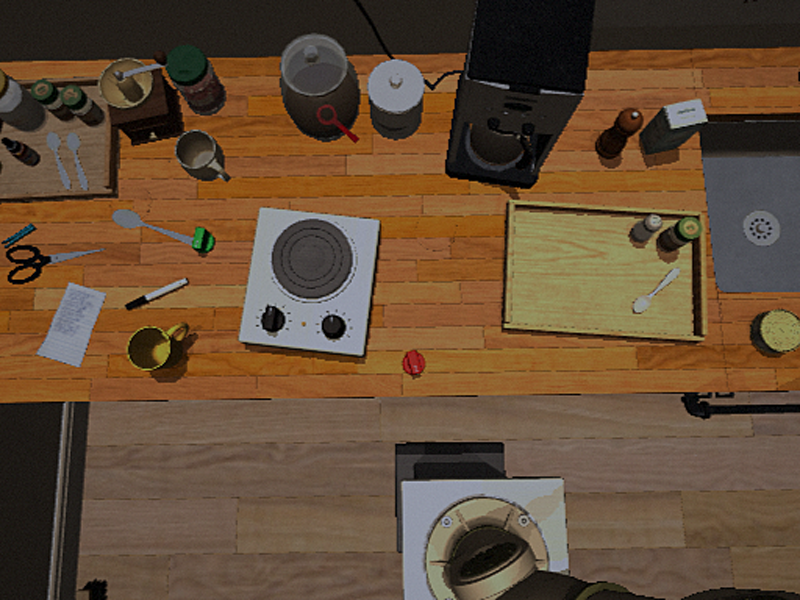

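View pics/s0b.png

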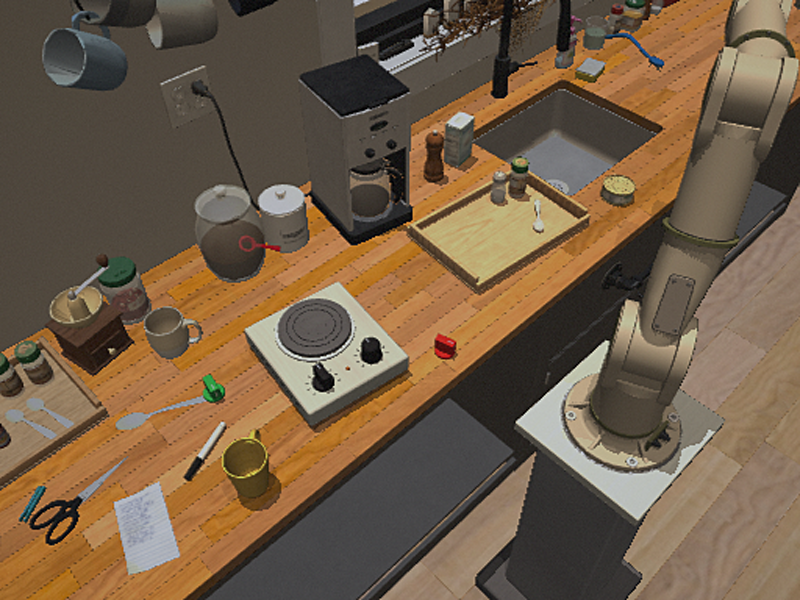

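Candidates in the top view (800x600): black knob on the left spindle (271,318), black knob on the right spindle (333,326), red look-alike (414,362) and green look-alike (203,240). The left one looks like the bar. I'll check it in a close crop.

Run:
```python
from h import *
p=cv2.imread('pics/t0.png'); s=cv2.imread('pics/s0.png')
a=cv2.resize(p[185:225,155:235],(800,400),interpolation=cv2.INTER_CUBIC)
b=cv2.resize(s[205:255,190:260],(280,200),interpolation=cv2.INTER_CUBIC)
c=np.zeros((600,800,3),np.uint8); c[:400]=a; c[400:,:280]=b; c=cv2.convertScaleAbs(c,alpha=1.8,beta=10); cv2.imwrite('pics/c0.png',c)
for n,(u,v) in dict(knobL=(271,318),knobR=(333,326),FLcorner=(246,338),FRcorner=(360,350),BR=(374,222),BL=(264,214),tTL=(512,206),tBL=(508,327),tBR=(701,335),tTR=(700,215),trayfloor=(560,270),plate=(313,258),jar=(685,230)).items():
    print(n,pt('t0',round(u*.64),round(v*.64)))
```

```text
knobL [0.46   0.4019 0.1004]
knobR [0.4432 0.2831 0.1004]
FLcorner [0.4295 0.4589 0.0588]
FRcorner [0.4018 0.2356 0.0594]
BR [0.6599 0.2061 0.0601]
BL [0.6803 0.428  0.0594]
tTL [ 0.693  -0.0788  0.0452]
tBL [ 0.4468 -0.0601  0.0305]
tBR [ 0.4247 -0.4413  0.0375]
tTR [ 0.6673 -0.4604  0.0432]
trayfloor [ 0.5656 -0.1769  0.006 ]
plate [0.5836 0.3264 0.0755]
jar [ 0.6191 -0.3932  0.1103]
```

View pics/c0.png

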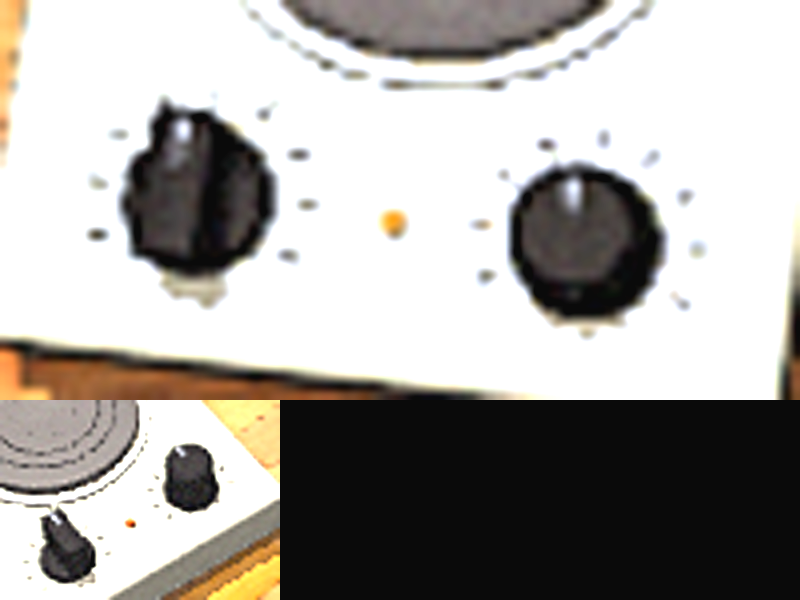

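The crop shows the left knob (about (195,190)) has the flat-sided bar with a white line at its back end. The right one (575,240) is the round drum. So the bar knob is on the left spindle at about (0.460, 0.402), and the hotplate yaw is about -7°. I'll check clearances along the arc, then move.

Run:
```python
from h import *
z=np.load('pics/t0.npz'); d=z['d']; K=z['K']; v,u=np.mgrid[:384,:512]
P=np.stack([(u-K[0,2])/K[0,0]*d,(v-K[1,2])/K[1,1]*d,d,np.ones_like(d)],-1)@z['T'].T
m=(d>0)&(P[...,2]>.12)&(P[...,0]>.3)
Q=P[m]; r=np.hypot(Q[:,0],Q[:,1]); a=np.degrees(np.arctan2(Q[:,1],Q[:,0]))
for lo in range(-60,60,10):
    k=(a>=lo)&(a<lo+10)
    if k.any(): i=np.argmin(r[k]); print(lo,r[k][i].round(3),Q[k][i].round(3))
```

```text
-40 1.213 [ 1.05  -0.606  0.164  1.   ]
-30 0.871 [ 0.818 -0.301  0.121  1.   ]
-20 0.869 [ 0.817 -0.297  0.124  1.   ]
-10 0.754 [ 0.751 -0.071  0.266  1.   ]
0 0.766 [0.766 0.    0.262 1.   ]
10 0.874 [0.86  0.156 0.132 1.   ]
20 0.899 [0.845 0.308 0.136 1.   ]
30 1.084 [0.931 0.556 0.138 1.   ]
40 1.286 [0.901 0.918 0.126 1.   ]
```

Emit:
step_arm(
  linear=[
    [0.3,-0.4,0],
    [1,-0.3,0],
    [1,0,0],
    [1,0,0],
    [1,0,0],
    [1,0,0],
    [1,0,0],
    [1,0,0],
  ],
  rotation=[
    [0,0,-0.3],
    [0,0,-0.77],
    [0,0,-0.77],
    [0,0,-0.77],
    [0,0,-0.77],
    [0,0,-0.77],
    [0,0,-0.77],
    [0,0,-0.77],
  ],
  gripper=0,
)

```text
clock: 0.77
tcp_pos: [0.4596, -0.3921, 0.2307]
orientation: [-0.0, 0.906, 0.424, -0.0]
contact_force: [0.1, -0.2, 0.7]
width: 0.998
finger_force: 0.0
```

Emit:
step_arm(
  linear=[
    [1,0,0],
    [1,0,0],
    [1,0,0],
    [1,0,0],
    [1,0,0],
    [1,0,0],
    [1,0,0],
    [1,0,0],
  ],
  rotation=[
    [0,0,-0.77],
    [0,0,-0.77],
    [0,0,-0.77],
    [0,0,-0.77],
    [0,0,-0.77],
    [0,0,-0.77],
    [0,0,-0.77],
    [0,0,-0.77],
  ],
)

```text
clock: 1.43
tcp_pos: [0.6, -0.1089, 0.2307]
orientation: [-0.0, 0.761, 0.649, -0.0]
contact_force: [1.2, 0.9, 0.3]
width: 1.003
finger_force: 0.0
```

Emit:
step_arm(
  linear=[
    [1,0,0],
    [1,0,0],
    [1,0,0],
    [1,0,0],
    [1,0,0],
    [1,0,0],
    [1,0,0],
    [0.6,0,0],
  ],
  rotation=[
    [0,0,-0.77],
    [0,0,-0.77],
    [0,0,-0.77],
    [0,0,-0.77],
    [0,0,-0.77],
    [0,0,-0.77],
    [0,0,-0.77],
    [0,0,-0.5],
  ],
)

```text
clock: 2.1
tcp_pos: [0.5789, 0.1949, 0.231]
orientation: [-0.001, 0.568, 0.823, 0.0]
contact_force: [-0.5, 1.6, -0.2]
width: 1.002
finger_force: 0.0
```

Emit:
step_arm(
  linear=[
    [0.84,-0.13,0],
    [0.85,-0.06,0],
    [0.85,0.01,0],
    [0.85,0.09,0],
    [0.83,0.16,0],
    [0.82,0.23,0],
    [0.8,0.3,0],
    [0,0,0],
  ],
  rotation=[
    [0,0,-1],
    [0,0,-1],
    [0,0,-1],
    [0,0,-1],
    [0,0,-1],
    [0,0,-1],
    [0,0,-1],
    [0,0,-1],
  ],
)

```text
clock: 2.77
tcp_pos: [0.4574, 0.4042, 0.2314]
orientation: [-0.002, 0.249, 0.968, 0.001]
contact_force: [-2.4, 0.3, 1.0]
width: 0.997
finger_force: 0.0
```

Emit:
step_arm(
  linear=[
    [0,0,0],
    [0,0,0],
    [0,0,0],
    [0,0,0],
    [0,0,0],
    [0,0,0],
    [0,0,0],
    [0,0,0],
  ],
  rotation=[
    [0,0,-1],
    [0,0,-1],
    [0,0,-1],
    [0,0,-1],
    [0,0,-1],
    [0,0,0],
    [0,0,0],
    [0,0,0],
  ],
)

```text
clock: 3.43
tcp_pos: [0.4642, 0.397, 0.2311]
orientation: [-0.0, 0.043, 0.999, -0.0]
contact_force: [-0.4, -1.3, 0.7]
width: 1.001
finger_force: 0.0
```

```bash
cat >> h.py <<'E'
def wpx(f,p):
    z=np.load(f'pics/{f}.npz'); c=np.linalg.inv(z['T'])@np.append(p,1); r=np.hypot(c[0],c[1]); t=np.arctan2(r,c[2]); K=z['K']
    return K[0,2]+K[0,0]*t*c[0]/r, K[1,2]+K[1,1]*t*c[1]/r
def wpt(f,u,v,h):
    "wrist pixel -> point on the plane z=h"
    z=np.load(f'pics/{f}.npz'); K=z['K']; x,y=(u-K[0,2])/K[0,0],(v-K[1,2])/K[1,1]; t=np.hypot(x,y)
    w=z['T'][:3,:3]@np.array([np.sin(t)*x/t,np.sin(t)*y/t,np.cos(t)]); o=z['T'][:3,3]; return (o+w*(h-o[2])/w[2]).round(4)
E
python3 - <<'E'
from h import *
p,d,T=snap('wrist','w0')
u,v=wpx('w0',[.46,.402,.1]); print(u,v,T['mtx'],T['T'].round(3)); u,v=int(u),int(v)
x0,y0=max(0,u-50),max(0,v-38); c=p[y0:y0+75,x0:x0+100]; print(x0,y0,c.shape)
cv2.imwrite('pics/w0c.png',cv2.convertScaleAbs(cv2.resize(c,None,fx=8,fy=8,interpolation=cv2.INTER_CUBIC),alpha=1.8,beta=10))
s=manip.get_state(); print(s['clock'],s['tcp_pos'],s['orientation'],s['qpos'])
E
```

```text
264.2846649870201 179.36810499355127 [[297.31863964   0.         258.3009059 ]
 [  0.         297.31863964 193.60245795]
 [  0.           0.           1.        ]] [[ 0.086  0.944  0.319  0.382]
 [ 0.996 -0.082 -0.027  0.403]
 [ 0.001  0.32  -0.947  0.374]
 [ 0.     0.     0.     1.   ]]
214 141 (75, 100, 3)
3.4833 [0.46416186 0.39701625 0.23120404] [-7.83640441e-05  4.28122641e-02  9.99083129e-01 -6.61802753e-05] [-0.14664132  0.49135581 -0.88893622  1.38107936  0.378133    1.44490004
  0.4619065 ]
```

View pics/w0c.png

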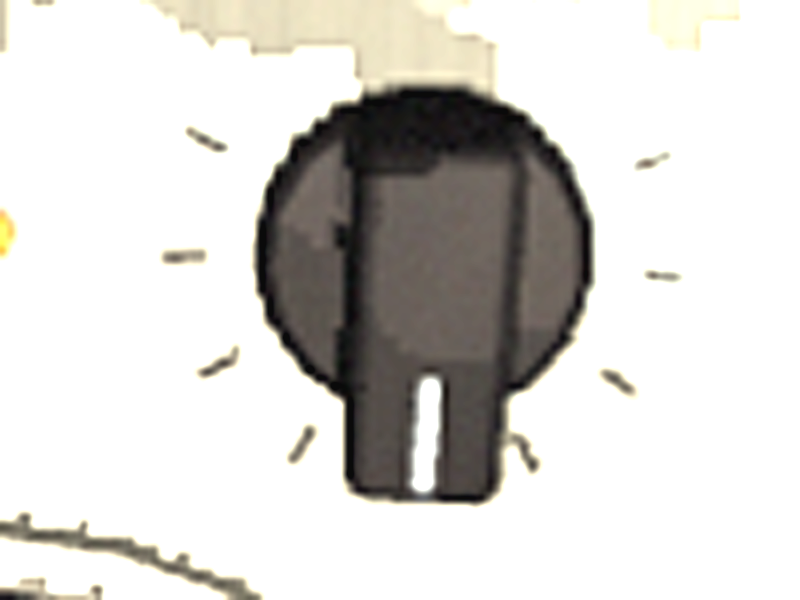

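The wrist crop shows the bar seen from above. Its top runs from about (440,163) at the near end to (422,495) at the pointer end, with the white line from (430,378) to (424,490).

Run:
```python
from h import *
f=lambda u,v,h=.1:wpt('w0',214+u/8,141+v/8,h)
a,b=f(440,163),f(422,495); print(a,b,(a+b)/2,np.degrees(np.arctan2(*(b-a)[1::-1])),np.linalg.norm(b-a))
c,d=f(430,378),f(424,490);print(np.degrees(np.arctan2(*(d-c)[1::-1])))
l,r=f(352,330),f(508,330); print(l,r,(l+r)/2)
s1,s2,s3=f(255,255,.068),f(592,255,.068),f(425,85,.068); print(s1,s2,(s1+s2)/2,s3)
# hotplate yaw from dial ticks on the deck
```

```text
[0.4428 0.4078 0.1   ] [0.4841 0.4025 0.1   ] [0.46345 0.40515 0.1    ] -7.312758773382636 0.04163868393693532
-7.174324236482399
[0.4624 0.3958 0.1   ] [0.464  0.4144 0.1   ] [0.4632 0.4051 0.1   ]
[0.4603 0.383  0.068 ] [0.4641 0.4277 0.068 ] [0.4622  0.40535 0.068  ] [0.4393 0.4073 0.068 ]
```

Emit:
step_arm(
  linear=[
    [0.07,0.2,0],
    [0,0,0.9],
    [0,0,0.9],
    [0,0,0.8],
    [0,0,0.7],
    [0,0,0.45],
    [0,0,0.2],
    [0,0,0],
  ],
  rotation=[
    [0,0,0.46],
    [0,0,0],
    [0,0,0],
    [0,0,0],
    [0,0,0],
    [0,0,0],
    [0,0,0],
    [0,0,0],
  ],
)

```text
clock: 4.15
tcp_pos: [0.4612, 0.4044, 0.0714]
orientation: [-0.001, 0.062, 0.998, -0.001]
contact_force: [-0.0, 0.1, 0.2]
width: 0.999
finger_force: 0.0
```

Emit:
step_arm(
  linear=[
    [0,0,0],
    [0,0,0],
    [0,0,0],
    [0,0,0],
    [0,0,0],
    [0,0,0],
    [0,0,0],
    [0,0,0],
  ],
  rotation=[
    [0,0,0],
    [0,0,0],
    [0,0,0],
    [0,0,0],
    [0,0,0],
    [0,0,0],
    [0,0,0],
    [0,0,0],
  ],
  gripper=1,
  grip_force=70,
)

```text
clock: 4.82
tcp_pos: [0.4625, 0.4062, 0.0744]
orientation: [0.001, 0.062, 0.998, 0.001]
contact_force: [0.2, 1.5, 5.2]
width: 0.22
finger_force: 69.9
```

Emit:
step_arm(
  linear=[
    [0,0,-0.02],
    [0,0,-0.02],
    [0,0,-0.02],
    [0,0,-0.02],
    [0,0,-0.02],
    [0,0,-0.02],
    [0,0,-0.02],
    [0,0,0],
  ],
  rotation=[
    [0,0,-0.7],
    [0,0,-0.7],
    [0,0,-0.7],
    [0,0,-0.7],
    [0,0,-0.7],
    [0,0,-0.7],
    [0,0,-0.7],
    [0,0,0],
  ],
)

```text
clock: 5.48
tcp_pos: [0.4617, 0.4048, 0.0774]
orientation: [-0.001, -0.153, 0.988, -0.0]
contact_force: [3.0, 4.1, -10.7]
width: 0.219
finger_force: 68.9
```

Emit:
step_arm(
  linear=[
    [0,0,0],
    [0,0,0],
    [0,0,0],
    [0,0,0],
    [0,0,0],
    [0,0,0],
    [0,0,0],
    [0,0,0],
  ],
  rotation=[
    [0,0,0],
    [0,0,0],
    [0,0,0],
    [0,0,0],
    [0,0,0],
    [0,0,0],
    [0,0,0],
    [0,0,0],
  ],
)

```text
clock: 6.15
tcp_pos: [0.4618, 0.405, 0.0788]
orientation: [-0.0, -0.152, 0.988, -0.0]
contact_force: [0.2, 2.2, -11.8]
width: 0.225
finger_force: 68.8
```

Emit:
step_arm(
  linear=[
    [0,0,0],
    [0,0,-0.01],
    [0,0,-0.01],
    [0,0,-0.01],
    [0,0,-0.01],
    [0,0,-0.01],
    [0,0,-0.01],
    [0,0,-0.01],
  ],
  rotation=[
    [0,0,0.8],
    [0,0,0.8],
    [0,0,0.8],
    [0,0,0.8],
    [0,0,0.8],
    [0,0,0.8],
    [0,0,0.8],
    [0,0,0.8],
  ],
)

```text
clock: 6.82
tcp_pos: [0.4619, 0.4056, 0.0821]
orientation: [0.0, 0.128, 0.992, 0.0]
contact_force: [1.8, 2.9, -10.5]
width: 0.223
finger_force: 69.0
```

Emit:
step_arm(
  linear=[
    [0,0,-0.01],
    [0,0,-0.01],
    [0,0,0],
    [0,0,0],
    [0,0,0],
    [0,0,0],
    [0,0,0],
    [0,0,0],
  ],
  rotation=[
    [0,0,0.8],
    [0,0,0.8],
    [0,0,0.8],
    [0,0,0.8],
    [0,0,0.4],
    [0,0,0],
    [0,0,0],
    [0,0,0],
  ],
)

```text
clock: 7.48
tcp_pos: [0.4622, 0.4061, 0.0835]
orientation: [0.0, 0.28, 0.96, 0.001]
contact_force: [0.6, 1.5, -2.6]
width: 0.219
finger_force: 70.0
```

Run:
```python
from h import *
p,d,T=snap('wrist','w1')
s=manip.get_state(); t=s['tcp_pos']; print(t,s['contact_force'],s['width'])
u,v=map(int,wpx('w1',[.462,.405,.1])); x0,y0=u-50,v-38; print(x0,y0)
cv2.imwrite('pics/w1c.png',cv2.convertScaleAbs(cv2.resize(p[y0:y0+75,x0:x0+100],None,fx=8,fy=8,interpolation=cv2.INTER_CUBIC),alpha=1.8,beta=10))
```

```text
[0.46220009 0.40601519 0.08350114] [-0.34845933  1.12767546 -0.43352538] 0.21587823013132837
208 230
```

View pics/w1c.png

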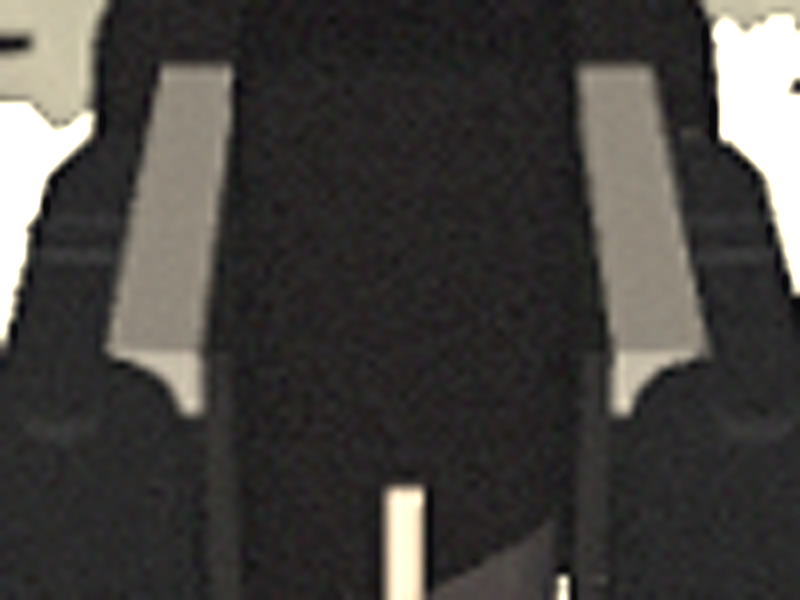

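The crop shows the bar clamped between the pads, with the white line at (404,540) running straight along the jaws. I'll check the climb from the saved depth.

```bash
cat >> h.py <<'E'
def wd(f,u,v,r=1):
    z=np.load(f'pics/{f}.npz'); K=z['K']; u,v=round(u),round(v); d=z['d'][v-r:v+r+1,u-r:u+r+1]; d=np.median(d[d>0]); x,y=(u-K[0,2])/K[0,0],(v-K[1,2])/K[1,1]; t=np.hypot(x,y)
    return (z['T']@np.array([d*np.tan(t)*x/t,d*np.tan(t)*y/t,d,1]))[:3].round(4)
E
python3 - <<'E'
from h import *
for a in [(430,300),(430,400),(424,470)]: print(wd('w0',214+a[0]/8,141+a[1]/8))
for a in [(404,520),(404,560),(404,590),(480,500),(350,560)]: print(wd('w1',208+a[0]/8,230+a[1]/8))
E
```

```text
[0.4589 0.4057 0.1   ]
[0.4717 0.4046 0.1008]
[0.4808 0.403  0.1009]
[0.4695 0.3997 0.1098]
[0.4725 0.3978 0.1094]
[0.4746 0.3965 0.1096]
[0.4708 0.4046 0.1094]
[0.4709 0.3953 0.1094]
```

The bar top has risen 9 mm with no slip in the grip, so both twists are done. Next I walk it the rest of the way and draw it off.

Emit:
step_arm(
  linear=[
    [0,0,-0.03],
    [0,0,-0.03],
    [0,0,-0.03],
    [0,0,-0.03],
    [0,0,-0.03],
    [0,0,-0.03],
    [0,0,-0.03],
    [0,0,-0.03],
  ],
  rotation=[
    [0,0,-0.7],
    [0,0,-0.7],
    [0,0,-0.7],
    [0,0,-0.7],
    [0,0,-0.7],
    [0,0,-0.7],
    [0,0,-0.7],
    [0,0,-0.7],
  ],
)

```text
clock: 8.2
tcp_pos: [0.4618, 0.4052, 0.0914]
orientation: [-0.0, 0.038, 0.999, -0.0]
contact_force: [1.2, 4.6, -12.2]
width: 0.222
finger_force: 68.9
```

Emit:
step_arm(
  linear=[
    [0,0,-0.05],
    [0,0,-0.05],
    [0,0,-0.05],
    [0,0,-0.1],
    [0,0,-0.1],
    [0,0,-0.1],
    [0,0,-0.1],
    [0,0,-0.1],
  ],
  rotation=[
    [0,0,0.6],
    [0,0,0.6],
    [0,0,0.6],
    [0,0,0.6],
    [0,0,0.6],
    [0,0,0],
    [0,0,0],
    [0,0,0],
  ],
)

```text
clock: 8.87
tcp_pos: [0.4622, 0.4053, 0.1189]
orientation: [0.0, 0.169, 0.986, 0.0]
contact_force: [0.2, -0.7, -0.7]
width: 0.223
finger_force: 70.5
```

The knob is off the spindle, up 44 mm. The tray's left half is around (0.56, -0.16), so I'll lift to about z = 0.23 and carry it over.

Emit:
step_arm(
  linear=[
    [0,0,-0.4],
    [0,0,-0.7],
    [0,0,-0.7],
    [0,0,-0.7],
    [-0.2,-0.35,-0.2],
    [-0.4,-0.7,0],
    [-0.44,-0.78,0],
    [-0.44,-0.78,0],
  ],
  rotation=[
    [0,0,0],
    [0,0,0],
    [0,0,0],
    [0,0,0],
    [0,0,0],
    [0,0,0],
    [0,0,0],
    [0,0,0],
  ],
)

```text
clock: 9.53
tcp_pos: [0.4826, 0.2864, 0.2266]
orientation: [0.0, 0.168, 0.986, 0.0]
contact_force: [0.6, -0.7, -0.3]
width: 0.221
finger_force: 70.5
```

Emit:
step_arm(
  linear=[
    [-0.44,-0.78,0],
    [-0.44,-0.78,0],
    [-0.44,-0.78,0],
    [-0.44,-0.78,0],
    [-0.44,-0.78,0],
    [-0.44,-0.78,0],
    [-0.44,-0.78,0],
    [-0.44,-0.78,0],
  ],
  rotation=[
    [0,0,0],
    [0,0,0],
    [0,0,0],
    [0,0,0],
    [0,0,0],
    [0,0,0],
    [0,0,0],
    [0,0,0],
  ],
)

```text
clock: 10.2
tcp_pos: [0.5319, 0.003, 0.2267]
orientation: [0.0, 0.169, 0.986, -0.0]
contact_force: [0.2, 1.0, -0.8]
width: 0.216
finger_force: 70.5
```

Emit:
step_arm(
  linear=[
    [-0.44,-0.78,0],
    [-0.44,-0.78,0],
    [-0.44,-0.78,0],
    [-0.44,-0.78,0],
    [-0.2,-0.35,0],
    [0,0,0],
    [0,0,0],
    [0,0,0],
  ],
  rotation=[
    [0,0,0],
    [0,0,0],
    [0,0,0],
    [0,0,0],
    [0,0,0],
    [0,0,0],
    [0,0,0],
    [0,0,0],
  ],
)

```text
clock: 10.87
tcp_pos: [0.5594, -0.1507, 0.2263]
orientation: [-0.0, 0.169, 0.986, 0.001]
contact_force: [-0.1, 0.4, -0.1]
width: 0.222
finger_force: 70.5
```

Run:
```python
from h import *
a=snap('scene','s1')[0]; s=manip.get_state(); print(s['clock'],s['tcp_pos'],s['qpos'].round(2),s['width'],s['finger_force'])
b=cv2.resize(a[60:312,120:456],(800,600),interpolation=cv2.INTER_CUBIC); cv2.imwrite('pics/s1c.png',cv2.convertScaleAbs(b,alpha=1.4))
```

```text
10.9167 [ 0.55947817 -0.15024405  0.22642453] [ 0.7   0.35 -0.64  1.49  0.21  1.37  1.28] 0.21899629806725854 70.53238588411489
```

View pics/s1c.png

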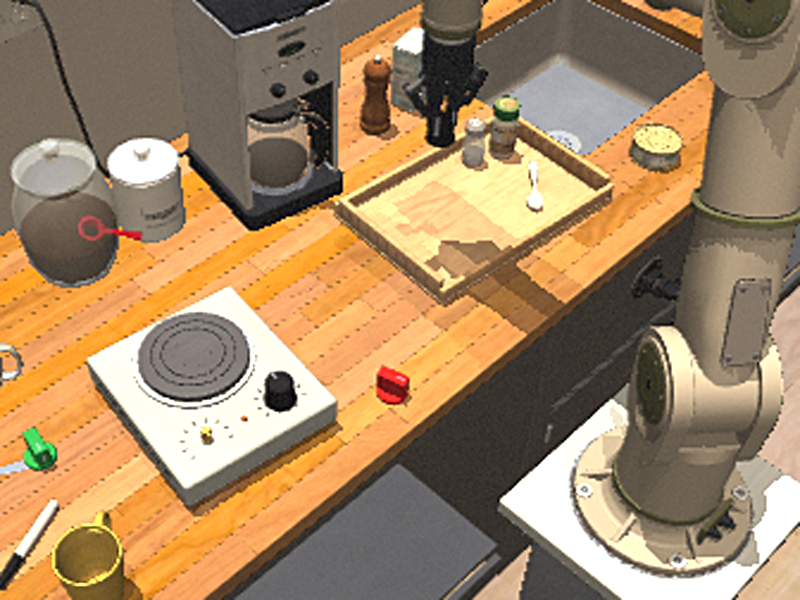

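The scene view shows the knob in the gripper over the tray's empty left half at about (440,130). The bare brass spindle is at (206,433), and the round knob is still on at (280,390). Going down.

Emit:
step_arm(
  linear=[
    [0,0,0.7],
    [0,0,0.9],
    [0,0,0.9],
    [0,0,0.9],
    [0,0,0.8],
    [0,0,0.5],
    [0,0,0.3],
    [0,0,0],
  ],
  rotation=[
    [0,0,0],
    [0,0,0],
    [0,0,0],
    [0,0,0],
    [0,0,0],
    [0,0,0],
    [0,0,0],
    [0,0,0],
  ],
)

```text
clock: 11.58
tcp_pos: [0.5578, -0.1505, 0.0239]
orientation: [-0.002, 0.169, 0.986, 0.001]
contact_force: [-0.4, -0.6, -0.7]
width: 0.22
finger_force: 70.5
```

Emit:
step_arm(
  linear=[
    [0,0,0.03],
    [0,0,0.03],
    [0,0,0.03],
    [0,0,0.03],
    [0,0,0],
    [0,0,0],
    [0,0,0],
    [0,0,0],
  ],
  rotation=[
    [0,0,0],
    [0,0,0],
    [0,0,0],
    [0,0,0],
    [0,0,0],
    [0,0,0],
    [0,0,0],
    [0,0,0],
  ],
)

```text
clock: 12.25
tcp_pos: [0.5594, -0.1523, 0.0215]
orientation: [0.0, 0.17, 0.985, 0.0]
contact_force: [1.3, 1.0, -1.1]
width: 0.219
finger_force: 70.5
```

Emit:
step_arm(
  linear=[
    [0,0,0.02],
    [0,0,0.02],
    [0,0,0.02],
    [0,0,0],
    [0,0,0],
    [0,0,0],
    [0,0,0],
    [0,0,0],
  ],
  rotation=[
    [0,0,0],
    [0,0,0],
    [0,0,0],
    [0,0,0],
    [0,0,0],
    [0,0,0],
    [0,0,0],
    [0,0,0],
  ],
)

```text
clock: 12.92
tcp_pos: [0.5595, -0.1523, 0.0213]
orientation: [0.0, 0.17, 0.985, -0.001]
contact_force: [-11.5, 1.6, 22.6]
width: 0.216
finger_force: 73.8
```

The knob is on the floor. I'll ease the pressure off and open.

Emit:
step_arm(
  linear=[
    [0,0,-0.02],
    [0,0,-0.02],
    [0,0,0],
    [0,0,0],
    [0,0,0],
    [0,0,0],
    [0,0,0],
    [0,0,0],
  ],
  rotation=[
    [0,0,0],
    [0,0,0],
    [0,0,0],
    [0,0,0],
    [0,0,0],
    [0,0,0],
    [0,0,0],
    [0,0,0],
  ],
  grip_force=20,
)

```text
clock: 13.58
tcp_pos: [0.5596, -0.1523, 0.0214]
orientation: [0.0, 0.17, 0.985, -0.0]
contact_force: [-4.1, -0.1, 8.9]
width: 0.218
finger_force: 71.9
```

Emit:
step_arm(
  linear=[
    [0,0,0],
    [0,0,0],
    [0,0,0],
    [0,0,0],
    [0,0,0],
    [0,0,0],
    [0,0,0],
    [0,0,0],
  ],
  rotation=[
    [0,0,0],
    [0,0,0],
    [0,0,0],
    [0,0,0],
    [0,0,0],
    [0,0,0],
    [0,0,0],
    [0,0,0],
  ],
  gripper=0,
)

```text
clock: 14.25
tcp_pos: [0.5593, -0.1523, 0.0205]
orientation: [-0.0, 0.17, 0.985, 0.0]
contact_force: [0.1, -0.3, -0.4]
width: 1.002
finger_force: 0.0
```

Emit:
step_arm(
  linear=[
    [0,0,-0.3],
    [0,0,-0.5],
    [0,0,-0.8],
    [0,0,-0.9],
    [0,0,-0.9],
    [0,0,-0.9],
    [0,0,-0.5],
    [0,0,0],
  ],
  rotation=[
    [0,0,0],
    [0,0,0],
    [0,0,0],
    [0,0,0],
    [0,0,0],
    [0,0,0],
    [0,0,0],
    [0,0,0],
  ],
)

```text
clock: 14.92
tcp_pos: [0.5619, -0.1522, 0.2194]
orientation: [0.005, 0.17, 0.985, -0.001]
contact_force: [0.3, -0.6, 1.3]
width: 0.999
finger_force: 0.0
```

Run:
```python
from h import *
a=snap('scene','s2')[0]; s=manip.get_state(); print(s['clock'],s['tcp_pos'],s['contact_force'],s['width'])
b=cv2.resize(a[60:312,120:456],(800,600),interpolation=cv2.INTER_CUBIC); cv2.imwrite('pics/s2c.png',cv2.convertScaleAbs(b,alpha=1.4))
```

```text
14.9667 [ 0.56086111 -0.1522259   0.21643492] [ 0.26808107  0.44098504 -0.33032232] 1.0042155388261773
```

View pics/s2c.png

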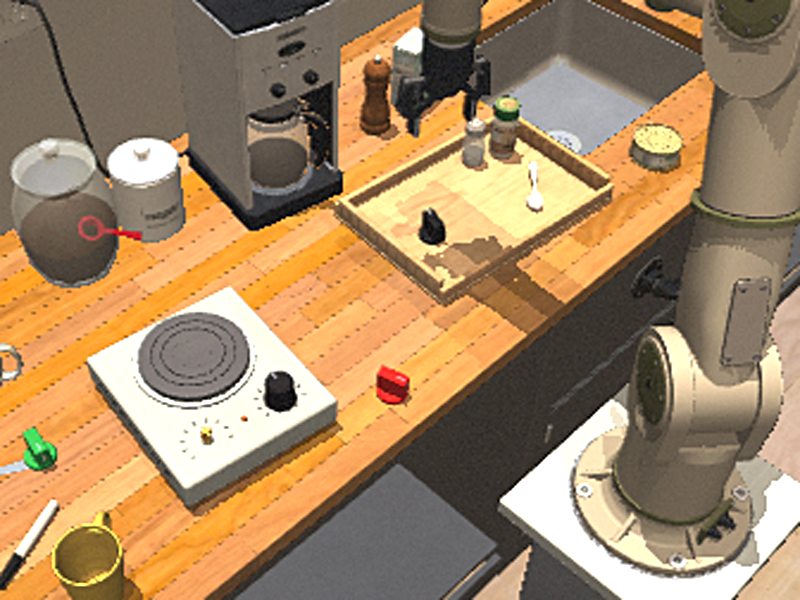

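The bar knob stands on the tray floor at (432,227), the gripper is clear, and the round knob is on its spindle at (280,390).

```bash
python3 -c "
from workcell import manip
print(manip.finish_job())"
```

```text
the job is handed in; nothing more can be done
None
```

The bar knob is off its spindle and standing on the floor of the wooden tray's left half, the round knob is still on, and the job was handed in about 15 s into the 48 s limit (no verdict was returned).

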